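Wipe the candle tray and stack the candles

TASK

Stone chips have spilled over the black bedside candle tray: wipe all of them off its open end into the grey catch box with the scraper block (do not pinch them with the fingers), then stand the block back upright on the middle of its cork pad. Then stack the candles from the rack on the cleared tray like logs, all lying along the tray at the middle of its length (brass marks): the three ivory ones side by side on the tray floor as the bottom row, then each green one saddled in a gap between two ivory ones. Lay them down gently and leave the other things on the table where they are.

Things in the scene. Friction and masses are not known exactly. Their poses are not given: they have to be found in the camera images.
- tray: Black candle tray, fixed. Origin: at table level under the centre of its floor. The flat floor, 30 mm above the table, is 136 mm wide (tray x, -68 to 68) and 270 mm long (tray y, -135 to 135). Rims 6 mm thick rise 24 mm above it on both long sides and the -y end. The +y end has no rim: the floor drops straight into the catch box at y = 135. Brass marks on the long rims show the middle, y = 0.
- catch (a point): Centre of the inner floor of the grey open catch box joined to the tray's +y end (axes as the tray's): 136 mm (x) by 90 mm (y) inside, floor 4 mm above the table, walls up to 42 mm above the table, 12 mm higher than the tray floor. This point lies at tray y = 180 mm.
- pad: Flat cork pad fixed on the table, 130 mm (its x) by 70 mm (its y), 3 mm thick: the scraper's place. Origin: centre of its underside.
- scraper: Scraper block: black rubber foot 90 mm (its x) by 44 mm (its y), 18 mm high, weighted, and on it an upright pale wooden grip 60 mm (x) by 24 mm (y), up to 75 mm above the underside. 0.3 kg. Origin: centre of the underside; z up. Starts standing on the pad. Pinch the grip across its 24 mm (y); wipe along its y.
- rack: Wooden candle rack fixed on the table: a 6 mm floor, 264 mm (its x) by 64 mm (its y), with low ribs 8 mm high that make five bays 50 mm apart along x (at -100, -50, 0, 50, 100 mm). A candle lies in a bay along the rack's y; both ends are free to grip. Origin: centre of its underside.
- chip1: Loose white stone chip, 24 by 18 by 8 mm, 12 g, lying on the tray floor at the start; may be absent. Origin: centre of its underside as built (it may tumble).
- chip2: Loose white stone chip, 24 by 18 by 8 mm, 12 g, lying on the tray floor at the start; may be absent. Origin: centre of its underside as built (it may tumble).
- chip3: Loose white stone chip, 24 by 18 by 8 mm, 12 g, lying on the tray floor at the start; may be absent. Origin: centre of its underside as built (it may tumble).
- chip4: Loose white stone chip, 24 by 18 by 8 mm, 12 g, lying on the tray floor at the start; may be absent. Origin: centre of its underside as built (it may tumble).
- chip5: Loose white stone chip, 24 by 18 by 8 mm, 12 g, lying on the tray floor at the start; may be absent. Origin: centre of its underside as built (it may tumble).
- ivory1: Ivory pillar candle, a plain cylinder 44 mm in diameter and 60 mm long, about 85 g, lying in some bay of the rack. Origin: its centre; its y is the cylinder's axis. It rolls if laid on an open surface. Grip it by its two flat ends.
- ivory2: Ivory pillar candle, a plain cylinder 44 mm in diameter and 60 mm long, about 85 g, lying in some bay of the rack. Origin: its centre; its y is the cylinder's axis. It rolls if laid on an open surface. Grip it by its two flat ends.
- ivory3: Ivory pillar candle, a plain cylinder 44 mm in diameter and 60 mm long, about 85 g, lying in some bay of the rack. Origin: its centre; its y is the cylinder's axis. It rolls if laid on an open surface. Grip it by its two flat ends.
- green1: Sage green pillar candle, a plain cylinder 44 mm in diameter and 60 mm long, about 85 g, lying in some bay of the rack. Origin: its centre; its y is the cylinder's axis. It rolls if laid on an open surface. Grip it by its two flat ends. May be absent (there are one or two green ones).
- green2: Sage green pillar candle, a plain cylinder 44 mm in diameter and 60 mm long, about 85 g, lying in some bay of the rack. Origin: its centre; its y is the cylinder's axis. It rolls if laid on an open surface. Grip it by its two flat ends. May be absent (there are one or two green ones).
- bottle: Amber bottle, 68 mm across, 150 mm tall; loose bystander, to be left alone. Origin: centre of its underside.
- mug: White mug, 80 mm across, 85 mm tall; loose bystander, to be left alone. Origin: centre of its underside.
- clock: Black alarm clock, 45 by 90 by 70 mm tall; loose bystander, to be left alone. Origin: centre of its underside.
- book: Blue paperback lying flat, 125 by 185 by 24 mm; loose bystander, to be left alone. Origin: centre of its underside.
- case: Grey spectacle case, 60 by 150 by 36 mm high; loose bystander, to be left alone. Origin: centre of its underside.
Not all that is in view belongs to the job. What is shaped like the ivory3 but red is not meant. What is shaped like the green1 but blue is not meant.

How it is judged (in metres and radians):
On the way, in this order (a step that is already met when the one before it is completed fails the run):
1. all stone chips lie in the catch box (x of chip1 in the frame of catch between -0.07 and 0.07 m and y of chip1 in the frame of catch between -0.046 and 0.048 m and z of each of chip1, chip2, chip3, chip4, chip5 in the frame of catch below 0.026 m and x of chip2 in the frame of catch between -0.07 and 0.07 m and y of chip2 in the frame of catch between -0.046 and 0.048 m and x of chip3 in the frame of catch between -0.07 and 0.07 m and y of chip3 in the frame of catch between -0.046 and 0.048 m and x of chip4 in the frame of catch between -0.07 and 0.07 m and y of chip4 in the frame of catch between -0.046 and 0.048 m and x of chip5 in the frame of catch between -0.07 and 0.07 m and y of chip5 in the frame of catch between -0.046 and 0.048 m), for 0.2 s.
2. the scraper stands released on its pad (horizontal distance between scraper and pad below 0.03 m and angle between scraper's own z axis and vertical below 0.1 rad and height (world z) of scraper below 0.008 m and contact force between the fingers and scraper below 0.1 N), for 0.2 s.
3. the three ivory candles lie released on the tray floor as the bottom row (z of ivory1 in the frame of tray between 0.048 and 0.056 m and y of ivory1 in the frame of tray between -0.04 and 0.04 m and x of ivory1 in the frame of tray between -0.07 and 0.07 m and angle between the y axis of each of ivory1, ivory2, ivory3 and the y axis of tray, either way round below 0.15 rad and z of ivory2 in the frame of tray between 0.048 and 0.056 m and y of ivory2 in the frame of tray between -0.04 and 0.04 m and x of ivory2 in the frame of tray between -0.07 and 0.07 m and z of ivory3 in the frame of tray between 0.048 and 0.056 m and y of ivory3 in the frame of tray between -0.04 and 0.04 m and x of ivory3 in the frame of tray between -0.07 and 0.07 m and contact force between the fingers and ivory1 below 0.1 N and contact force between the fingers and ivory2 below 0.1 N and contact force between the fingers and ivory3 below 0.1 N), for 0.2 s.
At the end, for the whole second after the job is handed in: All chips in the catch box; scraper upright (0.1 rad), within 30 mm of the pad centre; ivory candles on the tray floor, each green one on two of them (centre height 89 mm above the table, 5 mm either way), all within 40 mm of mid-length and 0.15 rad of the tray axis, at rest (all of step 1 and all of step 2 and z of ivory1 in the frame of tray between 0.048 and 0.056 m and y of ivory1 in the frame of tray between -0.04 and 0.04 m and x of ivory1 in the frame of tray between -0.07 and 0.07 m and angle between the y axis of each of ivory1, ivory2, ivory3, green1, green2 and the y axis of tray, either way round below 0.15 rad and z of ivory2 in the frame of tray between 0.048 and 0.056 m and y of ivory2 in the frame of tray between -0.04 and 0.04 m and x of ivory2 in the frame of tray between -0.07 and 0.07 m and z of ivory3 in the frame of tray between 0.048 and 0.056 m and y of ivory3 in the frame of tray between -0.04 and 0.04 m and x of ivory3 in the frame of tray between -0.07 and 0.07 m and z of green1 in the frame of tray between 0.084 and 0.094 m and y of green1 in the frame of tray between -0.04 and 0.04 m and x of green1 in the frame of tray between -0.07 and 0.07 m and z of green2 in the frame of tray between 0.084 and 0.094 m and y of green2 in the frame of tray between -0.04 and 0.04 m and x of green2 in the frame of tray between -0.07 and 0.07 m and linear speed of each of ivory1, ivory2, ivory3, green1, green2 below 0.02 m/s); the robot touches nothing.
It fails at once if a bystander is shifted by more than 30 mm (distance of any of bottle, mug, clock, book, case from where it was at the start of the episode above 0.03 m).
It fails at once if a chip is pinched or pushed hard with the fingers (contact force between the fingers and chip1 above 4 N or contact force between the fingers and chip2 above 4 N or contact force between the fingers and chip3 above 4 N or contact force between the fingers and chip4 above 4 N or contact force between the fingers and chip5 above 4 N).
It fails at once if a candle is dropped onto the tray (over 0.7 m/s just above it) ((horizontal distance between ivory1 and tray below 0.06 m and height (world z) of ivory1 below 0.12 m and linear speed of ivory1 above 0.7 m/s) or (horizontal distance between ivory2 and tray below 0.06 m and height (world z) of ivory2 below 0.12 m and linear speed of ivory2 above 0.7 m/s) or (horizontal distance between ivory3 and tray below 0.06 m and height (world z) of ivory3 below 0.12 m and linear speed of ivory3 above 0.7 m/s) or (horizontal distance between green1 and tray below 0.06 m and height (world z) of green1 below 0.12 m and linear speed of green1 above 0.7 m/s) or (horizontal distance between green2 and tray below 0.06 m and height (world z) of green2 below 0.12 m and linear speed of green2 above 0.7 m/s)).
Of chip1, chip2, chip3, chip4, chip5 only 3 to 5 are there at a start; the rules pass over those that are not, and their reading is None.
Of green1, green2 only 1 to 2 are there at a start; the rules pass over those that are not, and their reading is None.
At some moment in a run one of chip1, chip2, chip3, chip4, chip5, scraper may be knocked a few centimetres aside while the robot is not near it.
It also fails if it takes over 208 s, if anything falls off the work surface, if the arm or the gripper's body presses on something with over 40 N, if the wrist force passes 120 N, or if a joint passes its speed limit or range.

ROBOT

A 6-joint arm with a two-finger parallel gripper is mounted at the origin on the work surface. World frame = base frame: x ahead of the robot, y to its left, z up, the work surface at z = 0. Lengths are in m, angles in degrees, forces in N, time in s.
With the tool pointing down it reaches from about 0.35 to 0.875 m from the base axis. Payload 4.2 kg.
Tool frame: the origin (TCP) lies on the centre line of the jaws, within the pads' length; the fingertips stand r.tip_extent ahead of it and the grasp point (between the pads) lies 11 mm behind it (r.tip_extent is the distance from the TCP to the fingertips, in m); z points along the fingers, y is the line along which they close (so a half turn about z gives the same grasp; the last joint's range is limited). The gripper opens to 87 mm and grips with 3 to 60 N. Pads are 19 mm wide; open, the fingers measure 117 mm over their backs; the gripper's body (75 mm by 190 mm) begins 51 mm behind the grasp point.
Start: joints at [-55.199, 22.042, 0.453, 0, -68.411, -14.817], TCP at [0.214, -0.587, 0.231] pointing down, gripper open.
Joint ranges: [-179.83, 179.83], [-69.29, 118.12], [-61.27, 80.66], [-181.25, 117.63], [-171.15, -9.14], [-177.46, 177.46]. Speed limits (degrees/s): [159.86, 159.86, 180, 180, 180, 180].

INTERFACE

Orientations are given as a 3x3 rotation matrix whose columns are the frame's x, y, z axes.
In Python, from station import r gives the robot as it stands.
- The arm moves only by the shell command python3 -m jog 'ROWS'. ROWS is text: rows parted by semicolons, each of 5 numbers parted by spaces: the opening, from 0 (shut) to 1 (fully open), then the shift along the world's x, y, z in mm, then the turn about the world's z in degrees. In form: hand dx dy dz roll; .... A call has 1 to 5 rows; each row shifts and turns the commanded pose from where the row before left it; what a row does not reach is not made up. A row lasts 1/8 s, in which the tool goes at most 62.5 mm and 10.7 degrees, less where a joint would pass 70% of its speed; a pose out of reach is approached as far as the arm can. A call is refused whole if a number of a shift passes 62.5 or a number of a turn 10.7, either way. A call with a gripper value outside its range is refused whole. The fingers move at their own pace and stop on an object; the grip force is fixed at half the most. Time passes only in rows, so rows that do not move let the fingers close. It gives the time, the measured TCP pose, the force, the opening and the grip force at its end, in the units of the state.
- r.sense(): the state, without advancing time (a new reading comes with each control period).
- r.capture(name): name is "side" or "top"; returns a dict with "pixels" (384x512x3 uint8, red, green, blue), "fovy" (degrees; the focal length in pixels is half the picture's height over the tangent of half this angle, whatever the lens; pixels are square), "cx", "cy" (the principal point, pixels), "k1" (the pictures are not rectified: a ray, as slopes to the right and down, at radius r is drawn at 1 + k1 r^2 times it, then the intrinsics apply), "origin" and "orientation" of the camera in the world. Camera axes: x right, y down, z forward; pixel columns grow to the right and rows downward; lengths in m; the calibration is good to about 2 mm. A picture is of the moment at which its call begins. There is no depth.
- r.finish_job(): hands the job in; it is judged then, once.
The state is a dict: "time_s": time; "joints": joint angles; "joint_velocities": joint speeds; "effort": joint torques, N m; "tcp_pos": TCP position; "ee_rot": TCP orientation; "wrist_force": force on the tool from outside, world axes, zero at the start; "moment": the same for the moment, N m; "gripper_width": opening from 0.0 (shut) to 1.0 (fully open); "gripper_force": force on a finger pad.
Only numpy, scipy, OpenCV 4.12 (cv2) and the standard library are available. Lean on these libraries where they do the work, as an engineer would, in place of code of your own. Each camera call takes 0.05 s, during which the arm holds its last target. There are 200 camera calls.

## Working session

There is one attempt and no reset: what is moved stays moved. The work goes in short steps, Python scripts to look and compute and a shell command to move; the robot and the scene stay as the last step left them, time stands still between calls to the robot, and variables do not carry over. Pictures are saved under pics/ and viewed, at most 18 in all, crops included, and the job is handed in when it is done.

```bash
ls; mkdir -p pics
cat > h.py <<'E'
import numpy as np,cv2
from station import r
def cap(n,f=None):
    c=r.capture(n)
    if f: cv2.imwrite('pics/'+f,c['pixels'][:,:,::-1])
    return c
def K(c):
    f=c['pixels'].shape[0]/2/np.tan(np.radians(c['fovy'])/2)
    return np.array([[f,0,c['cx']],[0,f,c['cy']],[0,0,1.]]),np.array([c['k1'],0,0,0,0.])
def ray(c,uv):
    k,d=K(c)
    p=cv2.undistortPoints(np.array(uv,float).reshape(-1,1,2),k,d).reshape(-1,2)
    return np.c_[p,np.ones(len(p))]@np.array(c['orientation']).T
def plane(c,uv,z):
    d=ray(c,uv);o=np.array(c['origin']);return o+d*((z-o[2])/d[:,2])[:,None]
def proj(c,P):
    k,d=K(c);R=np.array(c['orientation']).T
    return cv2.projectPoints(np.array(P,float).reshape(-1,3),cv2.Rodrigues(R)[0],-R@np.array(c['origin']),k,d)[0].reshape(-1,2)
E
python3 - <<'E'
from h import *
for n in('top','side'):
    c=cap(n,n+'0.png');print(n,c['fovy'],c['cx'],c['cy'],c['k1'],c['origin'],np.round(c['orientation'],3).tolist())
s=r.sense();print(s,r.tip_extent)
E
```

```text
pics
top 46.23370970459004 255.16105186878514 192.9573361209496 -0.1474048919814846 [0.41514017 0.02125914 1.50529092] [[-0.02, -0.998, 0.062], [-1.0, 0.018, -0.025], [0.024, -0.062, -0.998]]
side 54.806776356429644 254.81894823854424 186.91734444487142 -0.07172721799832357 [ 0.2679476  -1.04027037  0.80805918] [[0.97, -0.137, 0.201], [-0.243, -0.542, 0.804], [-0.001, -0.829, -0.559]]
{'time_s': 0.1, 'joints': array([-5.51969841e+01,  2.20893189e+01,  3.87896251e-01, -2.32540982e-02,
       -6.84120706e+01, -1.48146698e+01]), 'joint_velocities': array([-0.01952826, -0.13428397,  0.24228807,  0.18056974,  0.01157599,
       -0.00034929]), 'effort': array([-4.02764308e-04, -3.91689456e+01,  1.87935591e+01,  4.23193753e+00,
        1.34521592e-02, -7.70806787e-05]), 'tcp_pos': array([ 0.21345528, -0.58686918,  0.22954507]), 'ee_rot': array([[-9.39813271e-01, -3.41687491e-01, -8.20672602e-04],
       [-3.41688447e-01,  9.39811477e-01,  1.84187223e-03],
       [ 1.41932828e-04,  2.01143032e-03, -9.99997967e-01]]), 'wrist_force': array([0.35819438, 0.59975344, 0.21623314]), 'moment': array([-0.0320934 , -0.01538984,  0.05129783]), 'gripper_force': 0.0, 'gripper_width': 1.0006160977251508} 0.008
```

View pics/top0.png

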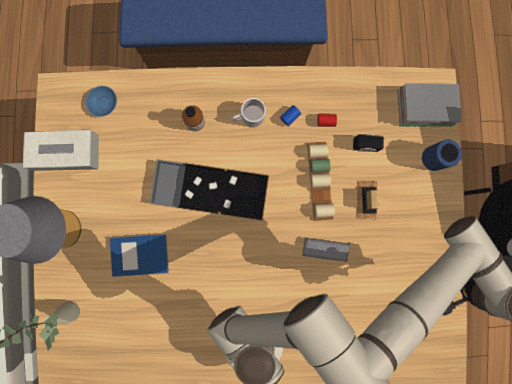

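View pics/side0.png

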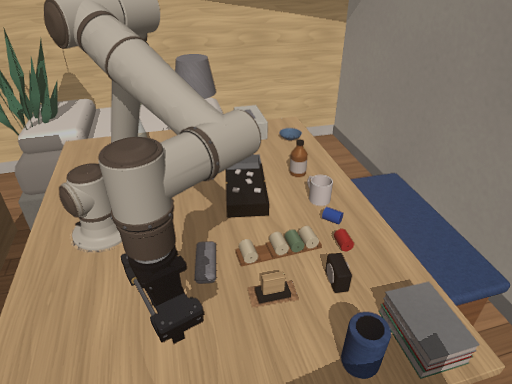

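Run:
```python
import cv2
a=cv2.imread('pics/top0.png')
x=cv2.resize(a[145:235,140:280],None,fx=5.6,fy=5.6,interpolation=cv2.INTER_CUBIC)[:, :]
cv2.imwrite('pics/c1.png',x)
y=cv2.resize(a[130:240,295:395],None,fx=5.4,fy=5.4,interpolation=cv2.INTER_CUBIC)
cv2.imwrite('pics/c2.png',y)
```

```text
(no output)
```

View pics/c1.png

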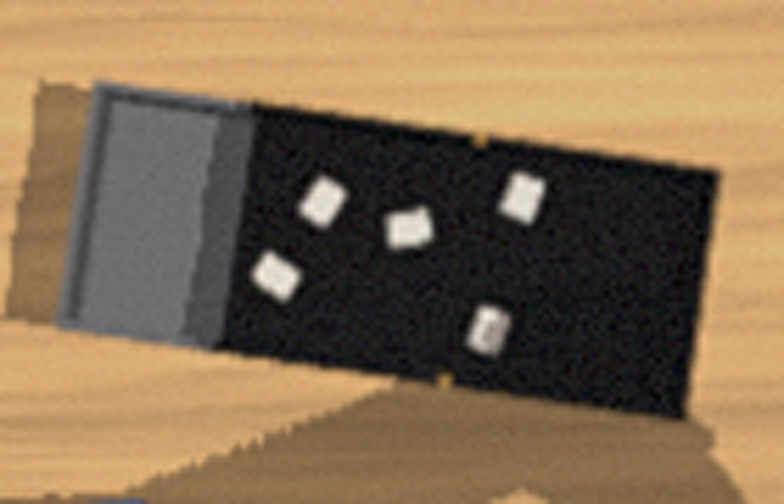

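View pics/c2.png

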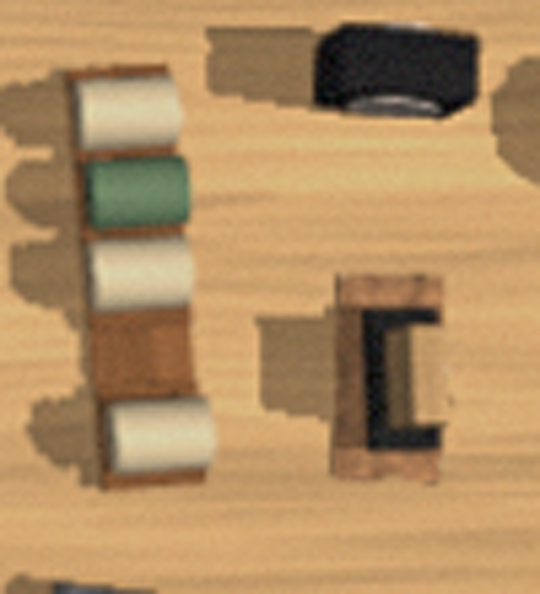

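Run:
```python
from h import *
c=cap('top');a=c['pixels'].astype(int)
C1=lambda p:[(140+(x+.5)/5.6-.5,145+(y+.5)/5.6-.5) for x,y in p]
C2=lambda p:[(295+(x+.5)/5.4-.5,130+(y+.5)/5.4-.5) for x,y in p]
P=lambda p,z:np.round(plane(c,p,z)[:,:2]*1000,1).tolist()
print('marks',P(C1([(480,140),(445,380)]),.054))
print('tray rim corners (R)',P(C1([(719,172),(684,417),(250,103),(218,348)]),.054))
print('catch outer',P(C1([(95,82),(60,328)]),.042))
hsv=cv2.cvtColor(c['pixels'],cv2.COLOR_RGB2HSV)
# chips
m=np.zeros(a.shape[:2],np.uint8);m[165:220,180:250]=(a.min(2)[165:220,180:250]>90)*255
n,l,st,ce=cv2.connectedComponentsWithStats(m)
for i in range(1,n):
    if st[i,4]>10: print('chip',ce[i],st[i,4],P([ce[i]],.038))
# black foot & pad
print('pad',P(C2([(337,275),(442,275),(440,480),(333,483)]),.003))
print('foot',P(C2([(362,310),(362,450),(440,310),(440,450)]),.021))
print('grip top L',P(C2([(412,325),(412,420),(448,325),(446,420)]),.078))
# candles
for nm,p in [('i',(128,112)),('g',(138,192)),('i',(142,272)),('i',(161,435))]: print(nm,P(C2([p]),.045))
print('rack',P(C2([(67,73),(168,65),(205,485),(100,488)]),.010))
d=cap('side');
x=cv2.resize(d['pixels'][225:315,190:330,::-1],None,fx=5.6,fy=5.6,interpolation=cv2.INTER_CUBIC);cv2.imwrite('pics/c3.png',x)
```

```text
marks [[582.3, 79.7], [443.9, 102.1]]
tray rim corners (R) [[561.3, -58.3], [420.0, -35.1], [606.4, 213.0], [464.6, 232.8]]
catch outer [[622.3, 305.9], [478.3, 327.1]]
chip [232.52197802 166.8956044 ] 182 [[592.6, 56.6]]
chip [197.12244898 180.63265306] 49 [[549.5, 173.2]]
chip [232.82352941 179.82352941] 51 [[550.1, 56.3]]
chip [212.51020408 185.30612245] 49 [[533.3, 123.0]]
chip [188.8125     193.83333333] 48 [[506.8, 200.9]]
chip [226.79545455 203.43181818] 44 [[473.1, 77.2]]
chip [191.1779661  214.15254237] 236 [[440.3, 194.0]]
pad [[543.8, -363.8], [542.8, -431.8], [413.5, -425.9], [413.2, -357.0]]
foot [[520.2, -374.3], [433.2, -371.4], [519.3, -424.2], [432.1, -421.1]]
grip top L [[506.6, -389.5], [449.8, -387.5], [506.2, -411.7], [449.3, -408.4]]
i [[642.3, -226.9]]
g [[593.0, -231.5]]
i [[544.0, -232.4]]
i [[444.8, -241.2]]
rack [[672.8, -195.1], [677.2, -259.2], [413.9, -274.2], [413.5, -208.5]]
```

View pics/c3.png

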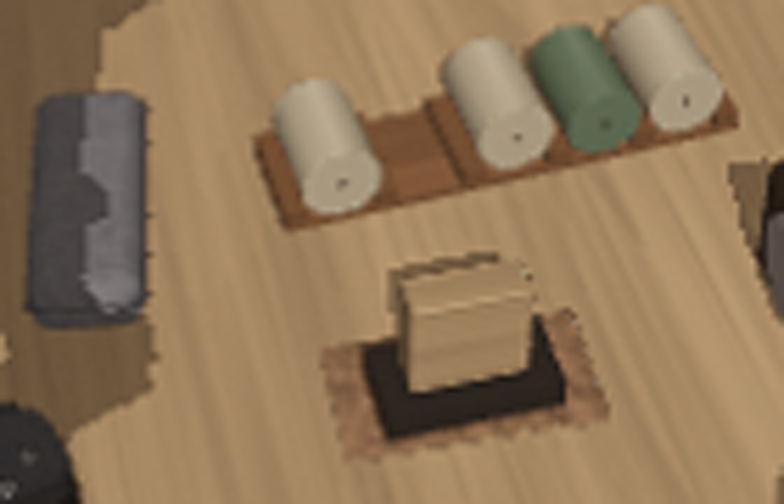

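Crops: c1 shows five white chips on the tray (e.g. crop 322,200; 276,275; 409,228; 522,197; 488,330), with brass marks at (480,140) and (445,380). c2/c3 show three ivory candles and one green in the rack, plus the scraper on its pad. 
Look-alikes in the top view: ivory (318,150), (320,181), (323,212); green (320,165). The red cylinder (327,120) and blue one (290,116) are excluded. The scraper at (370,198) can't be confused with anything else.

```bash
python3 -m jog '1 44 32 -6 -3.7; 1 44 32 -6 -3.7; 1 44 32 -6 -3.7; 1 44 31 -6 -3.7; 1 44 31 -6 -3.7'; python3 -m jog '1 44 31 -10 -3.8; 1 0 0 -20 0; 1 0 0 0 0'
python3 - <<'E'
from h import *
cap('top','t1.png');s=r.sense();print(s['tcp_pos'],s['ee_rot'],s['joints'])
E
```

```text
time_s: 0.82
tcp_pos: [0.4348, -0.4281, 0.2003]
ee_rot: [[-1.0, -0.024, -0.0], [-0.024, 1.0, 0.0], [0.0, 0.0, -1.0]]
wrist_force: [-0.4, -0.4, -0.1]
gripper_width: 1.001
gripper_force: 0.0
time_s: 1.2
tcp_pos: [0.477, -0.3971, 0.1685]
ee_rot: [[-0.999, 0.04, -0.004], [0.04, 0.999, 0.002], [0.004, 0.002, -1.0]]
wrist_force: [-0.0, 0.3, -0.1]
gripper_width: 1.003
gripper_force: 0.0
[ 0.47720945 -0.39813224  0.16989215] [[-9.99192500e-01  4.01296743e-02 -1.98919336e-03]
 [ 4.01282778e-02  9.99194264e-01  7.37110166e-04]
 [ 2.01717059e-03  6.56692046e-04 -9.99997750e-01]] [-2.49334328e+01  2.44135462e+01 -4.92418331e+00  1.11708316e-02
 -6.07834251e+01 -6.73718713e+01]
```

View pics/t1.png

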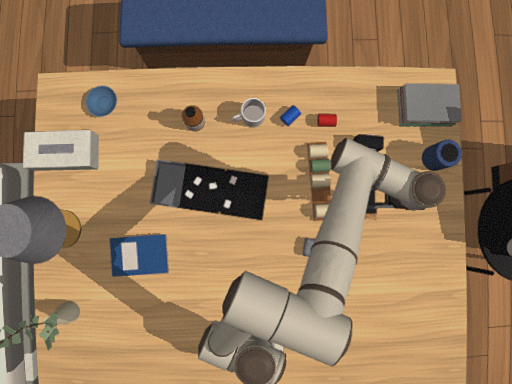

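The top view shows the arm over the scraper and the chips where they were. Next I descend and grip.

```bash
python3 -m jog '1 0 0 -40 0; 1 0 0 -40 0; 1 0 0 -24 0; 1 0 0 -20 0; 1 0 0 0 0'; python3 -m jog '0 0 0 0 0; 0 0 0 0 0; 0 0 0 0 0; 0 0 0 0 0; 0 0 0 0 0'
```

```text
time_s: 1.88
tcp_pos: [0.4765, -0.3988, 0.0459]
ee_rot: [[-0.999, 0.042, -0.002], [0.042, 0.999, 0.001], [0.002, 0.001, -1.0]]
wrist_force: [-0.1, -0.1, -0.1]
gripper_width: 1.003
gripper_force: 0.0
time_s: 2.5
tcp_pos: [0.4777, -0.3983, 0.0467]
ee_rot: [[-0.999, 0.04, 0.0], [0.04, 0.999, -0.0], [-0.0, -0.0, -1.0]]
wrist_force: [0.6, -0.1, 0.3]
gripper_width: 0.517
gripper_force: 0.0
```

```bash
python3 -m jog '0 0 0 0 0; 0 0 0 0 0; 0 0 0 0 0; 0 0 0 0 0; 0 0 0 0 0'; python3 -m jog '0 0 0 20 0; 0 0 0 40 0; 0 0 0 40 0; 0 0 0 0 0'
python3 - <<'E'
from h import *
s=r.sense();print(s['tcp_pos'],s['wrist_force'],s['gripper_width'],s['gripper_force'])
c=np.array([513.3,91.2]);ey=np.array([.162,.987]);ex=np.array([.987,-.162])
for x,y in[(20,-78),(20,133),(-20,-78),(-20,133)]:print(x,y,c+x*ex+y*ey)
E
```

```text
time_s: 3.12
tcp_pos: [0.4776, -0.3985, 0.0465]
ee_rot: [[-0.999, 0.04, 0.0], [0.04, 0.999, -0.0], [-0.0, -0.0, -1.0]]
wrist_force: [0.2, -1.1, -0.2]
gripper_width: 0.274
gripper_force: 29.7
time_s: 3.62
tcp_pos: [0.4793, -0.3991, 0.1498]
ee_rot: [[-0.999, 0.04, 0.006], [0.04, 0.999, -0.003], [-0.006, -0.003, -1.0]]
wrist_force: [0.0, -0.1, -3.6]
gripper_width: 0.277
gripper_force: 29.7
[ 0.4792822  -0.39906676  0.14980577] [ 0.02049619 -0.12964183 -3.60555581] 0.2774716043601974 29.740132866427302
20 -78 [520.404  10.974]
20 133 [554.586 219.231]
-20 -78 [480.924  17.454]
-20 133 [515.106 225.711]
```

```bash
python3 -m jog '0 6 58 0 -1; 0 6 59 0 -1; 0 6 59 0 -1; 0 6 59 0 -1; 0 6 59 0 -1';python3 -m jog '0 6 58 0 -1; 0 5 58 0 -1; 0 0 0 0 0; 0 0 0 0 0'
python3 - <<'E'
from h import *
cap('top','t2.png');cap('side','s2.png');s=r.sense();print(s['tcp_pos'],s['ee_rot'][:,1])
E
```

```text
time_s: 4.25
tcp_pos: [0.5062, -0.1023, 0.1447]
ee_rot: [[-0.992, 0.129, -0.004], [0.129, 0.992, 0.001], [0.004, 0.0, -1.0]]
wrist_force: [1.8, -0.4, -2.3]
gripper_width: 0.277
gripper_force: 29.7
time_s: 4.75
tcp_pos: [0.5173, 0.0117, 0.1451]
ee_rot: [[-0.987, 0.161, -0.004], [0.161, 0.987, -0.001], [0.003, -0.001, -1.0]]
wrist_force: [1.4, 0.5, -3.4]
gripper_width: 0.272
gripper_force: 29.9
[0.51773626 0.010673   0.14561891] [ 1.63299304e-01  9.86576233e-01 -8.20857192e-04]
```

View pics/s2.png

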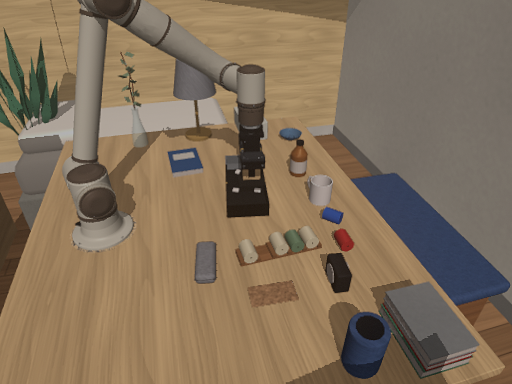

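The side view shows the scraper held over the tray at about (250,165), with chips visible at (237,172), (235,190) and (256,190). I'll lower it in the chip-free zone.

```bash
python3 -m jog '0 3 0 -40 0; 0 0 0 -25 0; 0 0 0 -5 0; 0 0 0 0 0; 0 0 0 0 0'; python3 -m jog '0 0 0 -2 0; 0 0 0 0 0'
```

```text
time_s: 5.48
tcp_pos: [0.5225, 0.0116, 0.0778]
ee_rot: [[-0.987, 0.162, 0.002], [0.162, 0.987, 0.001], [-0.002, 0.001, -1.0]]
wrist_force: [0.3, -0.4, -2.9]
gripper_width: 0.272
gripper_force: 29.9
time_s: 5.72
tcp_pos: [0.5217, 0.0117, 0.0749]
ee_rot: [[-0.987, 0.162, 0.001], [0.162, 0.987, 0.0], [-0.0, 0.0, -1.0]]
wrist_force: [-1.6, 0.2, -2.8]
gripper_width: 0.275
gripper_force: 29.9
```

```bash
python3 -m jog '0 0 0 -1 0; 0 2 14 0 0; 0 2.4 15 0 0; 0 2.4 15 0 0; 0 2.4 15 0 0'; python3 -m jog '0 2.4 15 0 0; 0 2.4 15 0 0; 0 2.4 15 0 0; 0 2.4 15 0 0; 0 2.4 15 0 0'; python3 -m jog '0 2.4 15 0 0; 0 2.4 15 0 0; 0 2.4 15 0 0; 0 2.4 15 0 0; 0 2.4 14 0 0';python3 -m jog '0 0 0 0 0; 0 0 0 0 0'
python3 - <<'E'
from h import *
cap('top','t3.png');cap('side','s3.png')
E
```

```text
time_s: 6.35
tcp_pos: [0.5311, 0.0721, 0.0736]
ee_rot: [[-0.987, 0.161, 0.0], [0.161, 0.987, -0.0], [-0.0, -0.0, -1.0]]
wrist_force: [-0.8, -0.9, -1.0]
gripper_width: 0.275
gripper_force: 29.9
time_s: 6.98
tcp_pos: [0.543, 0.1466, 0.0736]
ee_rot: [[-0.987, 0.162, -0.0], [0.162, 0.987, -0.0], [0.0, -0.0, -1.0]]
wrist_force: [-0.4, -0.5, -1.2]
gripper_width: 0.271
gripper_force: 29.9
time_s: 7.6
tcp_pos: [0.555, 0.2207, 0.0736]
ee_rot: [[-0.987, 0.162, 0.0], [0.162, 0.987, -0.0], [-0.0, 0.0, -1.0]]
wrist_force: [0.3, -1.1, -1.8]
gripper_width: 0.275
gripper_force: 29.9
time_s: 7.85
tcp_pos: [0.5549, 0.2199, 0.0736]
ee_rot: [[-0.987, 0.162, 0.0], [0.162, 0.987, 0.001], [-0.0, 0.001, -1.0]]
wrist_force: [-0.3, 0.8, -1.1]
gripper_width: 0.269
gripper_force: 29.9
```

View pics/s3.png

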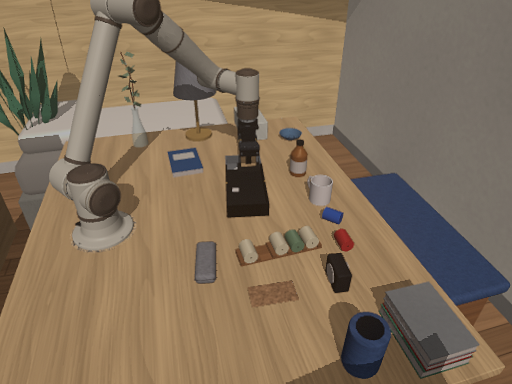

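The side view shows that one chip remains at (235,190), on the -x half of the tray. I lift, go back and make a second stroke at x = -20.

```bash
python3 -m jog '0 0 0 25 0; 0 0 0 25 0; 0 -14 -41 0 0; 0 -15 -41 0 0; 0 -15 -41 0 0'; python3 -m jog '0 -15 -41 0 0; 0 -15 -40 0 0; 0 0 0 -25 0; 0 0 0 -20 0; 0 0 0 0 0'
python3 - <<'E'
from h import *
s=r.sense();print(s['tcp_pos'])
c=cap('top');a=c['pixels'];x=cv2.resize(a[145:235,140:280,::-1],None,fx=4,fy=4)
d=cap('side')['pixels'];y=cv2.resize(d[140:230,200:300,::-1],None,fx=4,fy=4)
cv2.imwrite('pics/c4.png',np.hstack([x[:,:400],y]))
E
```

```text
time_s: 8.57
tcp_pos: [0.5094, 0.0948, 0.1232]
ee_rot: [[-0.987, 0.162, -0.001], [0.162, 0.987, -0.0], [0.001, -0.001, -1.0]]
wrist_force: [1.2, -0.2, -2.3]
gripper_width: 0.276
gripper_force: 29.9
time_s: 9.2
tcp_pos: [0.4795, 0.0147, 0.0774]
ee_rot: [[-0.987, 0.163, -0.004], [0.163, 0.987, -0.001], [0.003, -0.002, -1.0]]
wrist_force: [0.2, 0.3, -2.6]
gripper_width: 0.269
gripper_force: 29.9
[0.47948303 0.01471904 0.07743441]
```

View pics/c4.png

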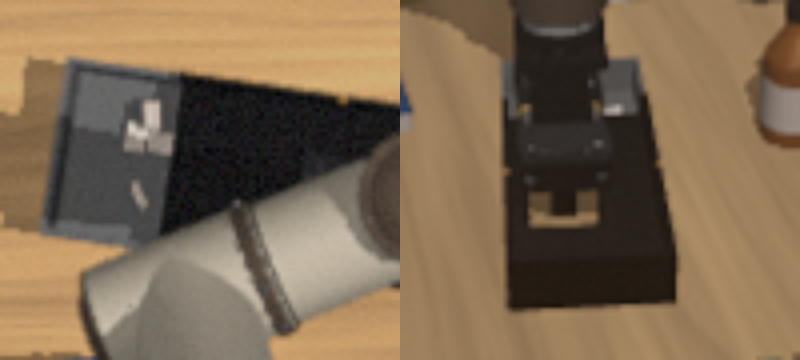

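Crop c4: about four chips are in the catch box (crop 150,115; 135,135; 160,140; 138,195), and the foot is low at the closed end. Now the second stroke.

```bash
python3 -m jog '0 3 0 0 0; 0 0 0 -3 0; 0 0 0 -0.5 0; 0 2 14 0 0; 0 2.4 15 0 0'; python3 -m jog '0 2.4 15 0 0; 0 2.4 15 0 0; 0 2.4 15 0 0; 0 2.4 15 0 0; 0 2.4 15 0 0'; python3 -m jog '0 2.4 15 0 0; 0 2.4 15 0 0; 0 2.4 15 0 0; 0 2.4 15 0 0; 0 2.4 15 0 0'; python3 -m jog '0 2.4 15 0 0; 0 2.4 15 0 0; 0 0 0 0 0; 0 0 0 25 0; 0 0 0 25 0';  python3 -m jog '0 0 0 25 0; 0 -7 -40 10 0; 0 -8 -50 0 0; 0 -8 -50 0 0; 0 -8 -50 0 0'; python3 -m jog '0 -8 -58 0 0; 0 -8 -58 0 1.5; 0 -8 -58 0 1.5; 0 0 0 0 1.4; 0 0 0 0 1.4';python3 - <<'E'
from h import *
s=r.sense();print(s['tcp_pos'])
c=cap('top','t5.png');a=c['pixels'];x=cv2.resize(a[145:235,140:280,::-1],None,fx=4,fy=4)
d=cap('side','s5.png')['pixels'];y=cv2.resize(d[140:230,200:260,::-1],None,fx=4,fy=4)
cv2.imwrite('pics/c5.png',np.hstack([x,y]))
E
```

```text
time_s: 9.93
tcp_pos: [0.4885, 0.0457, 0.0752]
ee_rot: [[-0.987, 0.162, 0.0], [0.162, 0.987, 0.0], [-0.0, 0.0, -1.0]]
wrist_force: [1.1, 0.0, -2.4]
gripper_width: 0.272
gripper_force: 29.9
time_s: 10.55
tcp_pos: [0.5003, 0.1207, 0.075]
ee_rot: [[-0.987, 0.162, -0.0], [0.162, 0.987, -0.0], [0.0, -0.0, -1.0]]
wrist_force: [0.4, -0.1, -2.0]
gripper_width: 0.271
gripper_force: 29.9
time_s: 11.18
tcp_pos: [0.5124, 0.1956, 0.075]
ee_rot: [[-0.987, 0.162, -0.0], [0.162, 0.987, -0.0], [0.0, -0.0, -1.0]]
wrist_force: [-0.3, 1.1, -2.1]
gripper_width: 0.273
gripper_force: 29.9
time_s: 11.8
tcp_pos: [0.5165, 0.224, 0.1252]
ee_rot: [[-0.987, 0.162, -0.001], [0.162, 0.987, -0.001], [0.001, -0.001, -1.0]]
wrist_force: [0.6, -1.0, -2.2]
gripper_width: 0.272
gripper_force: 29.9
time_s: 12.42
tcp_pos: [0.485, 0.0328, 0.1601]
ee_rot: [[-0.987, 0.162, -0.0], [0.162, 0.987, -0.0], [0.0, -0.0, -1.0]]
wrist_force: [1.3, 0.3, -1.7]
gripper_width: 0.274
gripper_force: 29.9
time_s: 13.05
tcp_pos: [0.4615, -0.1397, 0.16]
ee_rot: [[-0.998, 0.062, -0.0], [0.062, 0.998, 0.0], [0.0, 0.0, -1.0]]
wrist_force: [-0.3, 0.3, -3.4]
gripper_width: 0.273
gripper_force: 29.9
[ 0.46152917 -0.13973813  0.15999813]
```

View pics/c5.png

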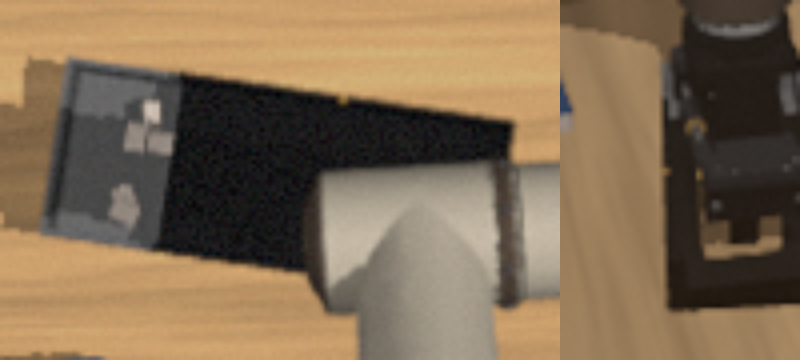

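Crop c5: five chips are in the catch box (three near 145,125 and two near 125,205). I carry the scraper to the pad, then confirm the tray is clear.

```bash
python3 -m jog '0 3 -51 0 0.2; 0 3 -51 0 0.2; 0 3 -51 0 0.2; 0 3 -51 0 0.2; 0 4 -52 0 0'; python3 -m jog '0 0 0 -40 0; 0 0 0 -40 0; 0 0 0 0 0'
python3 - <<'E'
from h import *
s=r.sense();print(s['tcp_pos'])
c=cap('top','t6.png');a=c['pixels'];x=cv2.resize(a[145:235,140:280,::-1],None,fx=4,fy=4)
d=cap('side','s6.png')['pixels'];y=cv2.resize(d[140:230,200:260,::-1],None,fx=4,fy=4)
cv2.imwrite('pics/c6.png',np.hstack([x,y]))
E
```

```text
time_s: 13.78
tcp_pos: [0.4791, -0.3955, 0.1599]
ee_rot: [[-0.999, 0.045, -0.0], [0.045, 0.999, 0.0], [0.0, 0.0, -1.0]]
wrist_force: [0.4, 0.0, -2.5]
gripper_width: 0.273
gripper_force: 29.9
time_s: 14.15
tcp_pos: [0.4763, -0.3929, 0.0764]
ee_rot: [[-0.999, 0.046, -0.008], [0.046, 0.999, 0.004], [0.008, 0.004, -1.0]]
wrist_force: [0.4, 0.2, -1.9]
gripper_width: 0.273
gripper_force: 29.9
[ 0.47627681 -0.39287917  0.07635146]
```

View pics/c6.png

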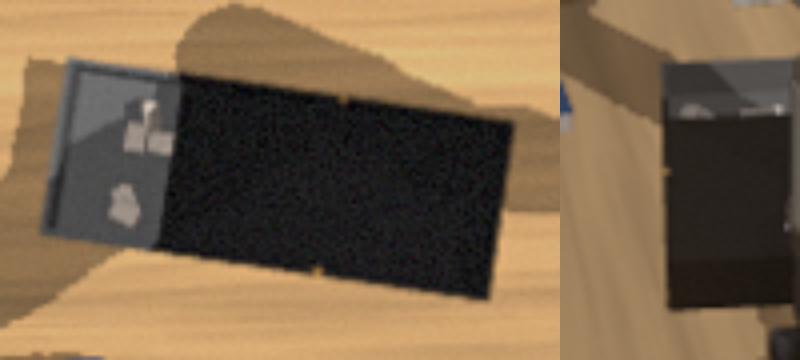

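Crop c6: the tray is clear and all chips are in the box. I set the scraper down and release it.

```bash
python3 -m jog '0 0 -2 -18 0; 0 0 0 -10 0; 0 0 0 -2.5 0; 0 0 0 0 0; 0 0 0 0 0'; python3 -m jog '0.6 0 0 0 0; 0.6 0 0 0 0; 0.6 0 0 0 0; 0.6 0 0 0 0; 0.6 0 0 0 0'
```

```text
time_s: 14.88
tcp_pos: [0.4783, -0.3976, 0.05]
ee_rot: [[-0.999, 0.047, 0.001], [0.047, 0.999, -0.001], [-0.001, -0.0, -1.0]]
wrist_force: [0.4, 0.5, -3.3]
gripper_width: 0.275
gripper_force: 29.9
time_s: 15.5
tcp_pos: [0.478, -0.3974, 0.0496]
ee_rot: [[-0.999, 0.047, 0.0], [0.047, 0.999, -0.0], [-0.0, -0.0, -1.0]]
wrist_force: [0.1, -0.3, 0.7]
gripper_width: 0.592
gripper_force: 0.0
```

```bash
python3 -m jog '0.6 0 0 30 0; 1 0 0 40 0; 1 0 0 30 0; 1 -11 52 0 2; 1 -11 52 0 2'; python3 -m jog '1 -11 53 0 1.8; 1 0 0 -20 0; 1 0 0 0 0'
python3 - <<'E'
from h import *
s=r.sense();print(s['tcp_pos'],s['ee_rot'][:,1])
c=cap('top');a=c['pixels'];x=cv2.resize(a[130:240,295:395,::-1],None,fx=4,fy=4)
d=cap('side')['pixels'];y=cv2.resize(d[215:325,225:325,::-1],None,fx=4,fy=4)
cv2.imwrite('pics/c7.png',np.hstack([x,y]))
E
```

```text
time_s: 16.12
tcp_pos: [0.4558, -0.2925, 0.1498]
ee_rot: [[-1.0, -0.022, 0.001], [-0.022, 1.0, -0.0], [-0.001, -0.0, -1.0]]
wrist_force: [0.5, -0.4, -1.0]
gripper_width: 0.951
gripper_force: 0.0
time_s: 16.5
tcp_pos: [0.4442, -0.2396, 0.1289]
ee_rot: [[-0.998, -0.055, -0.002], [-0.055, 0.998, 0.001], [0.002, 0.001, -1.0]]
wrist_force: [0.2, 0.4, 1.1]
gripper_width: 0.998
gripper_force: 0.0
[ 0.44415354 -0.23958348  0.12886617] [-5.48379464e-02  9.98494985e-01  7.51483837e-04]
```

View pics/c7.png

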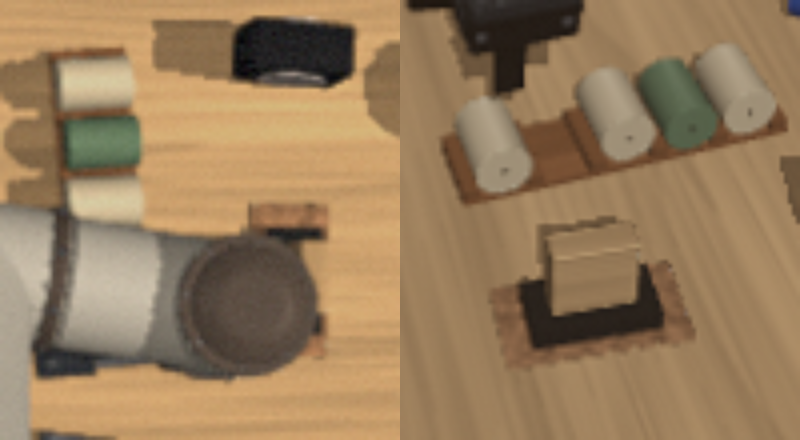

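Crop c7: the scraper stands upright on the middle of its pad (crop 595,290), and the candles are unmoved. Now the first ivory candle.

```bash
python3 -m jog '1 0 0 -40 0; 1 0 0 -35 0; 1 0 0 -20 0; 1 0 0 -13 0; 1 0 0 0 0'; python3 -m jog '0 0 0 0 0; 0 0 0 0 0; 0 0 0 0 0; 0 0 0 0 0; 0 0 0 0 0'; python3 -m jog '0 0 0 15 0; 0 0 0 40 0; 0 0 0 40 0; 0 0 0 10 0; 0 0 0 0 0'
python3 - <<'E'
c=(513.3,91.2)
for x in(-43,0,43,-23,23):print(x,c[0]+.987*x,c[1]-.162*x)
E
```

```text
time_s: 17.23
tcp_pos: [0.445, -0.2408, 0.0211]
ee_rot: [[-0.999, -0.053, -0.001], [-0.053, 0.999, 0.0], [0.001, 0.0, -1.0]]
wrist_force: [-0.7, 0.9, 0.6]
gripper_width: 0.998
gripper_force: 0.0
time_s: 17.85
tcp_pos: [0.4454, -0.2404, 0.0221]
ee_rot: [[-0.999, -0.054, 0.001], [-0.054, 0.999, -0.0], [-0.001, -0.0, -1.0]]
wrist_force: [-0.8, 0.5, 4.5]
gripper_width: 0.685
gripper_force: 30.0
time_s: 18.48
tcp_pos: [0.4449, -0.2402, 0.127]
ee_rot: [[-0.999, -0.053, 0.001], [-0.053, 0.999, 0.0], [-0.001, 0.0, -1.0]]
wrist_force: [-0.0, -0.7, 0.0]
gripper_width: 0.686
gripper_force: 30.0
-43 470.8589999999999 98.166
0 513.3 91.2
43 555.741 84.23400000000001
-23 490.59899999999993 94.926
23 536.001 87.474
```

```bash
python3 -m jog '0 4 56 0 -2; 0 4 56 0 -2; 0 4 56 0 -2; 0 4 57 0 -2; 0 5 57 0 -2'; python3 -m jog '0 5 56 0 -2.4; 0 0 0 0 0; 0 0 0 -30 0; 0 0 0 -25 0; 0 0 0 0 0'
```

```text
time_s: 19.1
tcp_pos: [0.4647, 0.0431, 0.125]
ee_rot: [[-0.993, 0.122, -0.003], [0.122, 0.993, -0.001], [0.003, -0.002, -1.0]]
wrist_force: [0.6, -0.6, -0.8]
gripper_width: 0.69
gripper_force: 30.0
time_s: 19.73
tcp_pos: [0.4686, 0.0957, 0.0689]
ee_rot: [[-0.987, 0.163, -0.007], [0.163, 0.987, -0.004], [0.006, -0.005, -1.0]]
wrist_force: [0.0, 0.7, -0.8]
gripper_width: 0.688
gripper_force: 30.0
```

```bash
python3 -m jog '0 0 0 -12 0; 0 0 0 -6 0; 0 0 0 0 0'; python3 -m jog '0 0 0 -4 0; 0 0 0 -1 0; 0 0 0 0 0'; python3 -m jog '0 -2 0.3 0 0; 0 -1 0 0 0; 0 0 0 0 0'
```

```text
time_s: 20.1
tcp_pos: [0.4709, 0.0974, 0.0534]
ee_rot: [[-0.987, 0.162, -0.0], [0.162, 0.987, -0.0], [0.0, -0.0, -1.0]]
wrist_force: [0.2, -0.2, -0.1]
gripper_width: 0.686
gripper_force: 30.0
time_s: 20.48
tcp_pos: [0.4711, 0.0977, 0.0486]
ee_rot: [[-0.987, 0.162, 0.0], [0.162, 0.987, 0.0], [-0.0, 0.0, -1.0]]
wrist_force: [-0.2, -0.4, -1.0]
gripper_width: 0.692
gripper_force: 30.0
time_s: 20.85
tcp_pos: [0.4682, 0.098, 0.0487]
ee_rot: [[-0.987, 0.162, 0.001], [0.162, 0.987, 0.0], [-0.001, 0.0, -1.0]]
wrist_force: [0.7, -0.2, -1.4]
gripper_width: 0.687
gripper_force: 30.0
```

```bash
python3 -m jog '0 0 0 -1.5 0; 0 0 0 0 0'; python3 -m jog '0 0 0 -1 0; 0 0 0 0 0'; python3 -m jog '0 -1.5 0.2 0 0; 0 0 0 0 0;0 0 0 0 0'
```

```text
time_s: 21.1
tcp_pos: [0.4682, 0.0981, 0.047]
ee_rot: [[-0.987, 0.162, 0.0], [0.162, 0.987, 0.0], [-0.0, 0.0, -1.0]]
wrist_force: [1.3, -0.2, -1.9]
gripper_width: 0.689
gripper_force: 30.0
time_s: 21.35
tcp_pos: [0.4682, 0.0981, 0.0461]
ee_rot: [[-0.987, 0.162, 0.0], [0.162, 0.987, 0.0], [-0.0, 0.0, -1.0]]
wrist_force: [0.7, -0.1, -0.2]
gripper_width: 0.687
gripper_force: 30.0
time_s: 21.72
tcp_pos: [0.4682, 0.0984, 0.0464]
ee_rot: [[-0.987, 0.161, 0.003], [0.161, 0.987, 0.001], [-0.003, 0.001, -1.0]]
wrist_force: [5.7, -3.1, -1.7]
gripper_width: 0.686
gripper_force: 30.0
```

```bash
python3 -m jog '0 1.2 -0.2 -0.5 0; 0 0 0 0 0'; python3 -m jog '0.9 0 0 0 0; 0.9 0 0 0 0; 0.9 0 0 0 0;0.9 0 0 0 0'; python3 -m jog '1 0 0 25 0; 1 0 0 30 0; 1 0 0 25 0; 1 0 0 0 0'
python3 - <<'E'
from h import *
s=r.sense();print(s['tcp_pos'])
c=cap('top','t8.png');d=cap('side','s8.png')
x=cv2.resize(c['pixels'][145:235,140:280,::-1],None,fx=4,fy=4)
y=cv2.resize(d['pixels'][150:240,215:275,::-1],None,fx=4,fy=4)
cv2.imwrite('pics/c8.png',np.hstack([x,y]))
E
```

```text
time_s: 21.98
tcp_pos: [0.4683, 0.0983, 0.0461]
ee_rot: [[-0.987, 0.161, 0.001], [0.161, 0.987, 0.001], [-0.001, 0.001, -1.0]]
wrist_force: [0.5, 0.8, 3.4]
gripper_width: 0.686
gripper_force: 30.0
time_s: 22.48
tcp_pos: [0.4674, 0.0978, 0.0454]
ee_rot: [[-0.987, 0.162, -0.001], [0.162, 0.987, -0.0], [0.001, -0.0, -1.0]]
wrist_force: [0.8, -0.6, -0.4]
gripper_width: 0.897
gripper_force: 0.0
time_s: 22.98
tcp_pos: [0.4688, 0.0986, 0.1273]
ee_rot: [[-0.987, 0.162, 0.004], [0.162, 0.987, 0.002], [-0.004, 0.003, -1.0]]
wrist_force: [1.0, -0.2, -0.7]
gripper_width: 0.997
gripper_force: 0.0
[0.46881082 0.09857235 0.1272974 ]
```

View pics/c8.png

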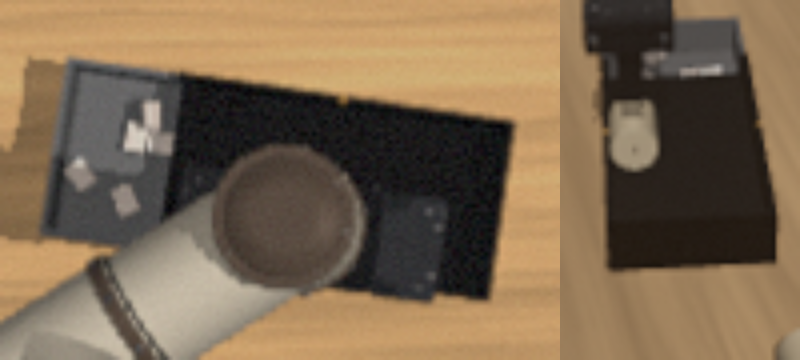

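Crop c8: ivory 1 lies along the -x rim at mid-length (crop 635,135), and the chips are still inside the box. Now the far ivory candle.

```bash
python3 -m jog '1 25 -46 0 1.8; 1 25 -46 0 1.8; 1 25 -47 0 1.8; 1 25 -47 0 1.8; 1 25 -47 0 1.8'; python3 -m jog '1 25 -47 0 1.8; 1 25 -46 0 1.6; 1 0 0 -20 0; 1 0 0 0 0; 1 0 0 0 0'
```

```text
time_s: 23.7
tcp_pos: [0.5925, -0.1366, 0.1236]
ee_rot: [[-1.0, 0.005, -0.003], [0.005, 1.0, 0.0], [0.003, 0.0, -1.0]]
wrist_force: [0.3, 0.6, 1.2]
gripper_width: 1.002
gripper_force: 0.0
time_s: 24.32
tcp_pos: [0.6424, -0.2276, 0.1051]
ee_rot: [[-0.999, -0.055, -0.001], [-0.055, 0.999, -0.0], [0.001, -0.0, -1.0]]
wrist_force: [0.1, 0.2, 0.0]
gripper_width: 1.003
gripper_force: 0.0
```

```bash
python3 -m jog '1 1 0 -35 0; 1 0 0 -30 0; 1 0 0 -15 0; 1 0 0 -4 0; 1 0 0 0 0'; python3 -m jog '0 0 0 0 0; 0 0 0 0 0; 0 0 0 0 0; 0 0 0 0 0; 0 0 0 0 0'; python3 -m jog '0 0 0 15 0; 0 0 0 40 0; 0 0 0 40 0; 0 0 0 10 0; 0 0 0 0 0'
```

```text
time_s: 24.95
tcp_pos: [0.6445, -0.228, 0.0226]
ee_rot: [[-0.999, -0.054, 0.002], [-0.054, 0.999, -0.001], [-0.002, -0.001, -1.0]]
wrist_force: [-0.2, 0.1, -0.7]
gripper_width: 0.996
gripper_force: 0.0
time_s: 25.58
tcp_pos: [0.6438, -0.2281, 0.0219]
ee_rot: [[-0.999, -0.054, 0.0], [-0.054, 0.999, -0.0], [-0.0, -0.0, -1.0]]
wrist_force: [-0.8, 0.1, 1.9]
gripper_width: 0.685
gripper_force: 30.0
time_s: 26.2
tcp_pos: [0.6437, -0.2279, 0.1271]
ee_rot: [[-0.999, -0.053, 0.001], [-0.053, 0.999, 0.0], [-0.001, 0.0, -1.0]]
wrist_force: [-0.1, 0.4, -1.9]
gripper_width: 0.688
gripper_force: 30.0
```

```bash
python3 -m jog '0 -14 52 0 -2; 0 -15 52 0 -2; 0 -15 52 0 -2; 0 -14 52 0 -2; 0 -15 52 0 -2'; python3 -m jog '0 -15 52 0 -2.4; 0 0 0 0 0; 0 0 0 -30 0; 0 0 0 -25 0; 0 0 0 -15 0'; python3 -m jog '0 0 0 -5 0; 0 0 0 -3 0; 0 0 0 0 0; 0 0 0 0 0'
```

```text
time_s: 26.82
tcp_pos: [0.5689, 0.0333, 0.1245]
ee_rot: [[-0.993, 0.122, -0.004], [0.122, 0.993, -0.001], [0.004, -0.001, -1.0]]
wrist_force: [0.1, 0.7, -0.6]
gripper_width: 0.686
gripper_force: 30.0
time_s: 27.45
tcp_pos: [0.5544, 0.0827, 0.054]
ee_rot: [[-0.987, 0.163, -0.004], [0.163, 0.987, -0.002], [0.004, -0.002, -1.0]]
wrist_force: [-0.7, -0.2, -1.8]
gripper_width: 0.69
gripper_force: 30.0
time_s: 27.95
tcp_pos: [0.5562, 0.0841, 0.0493]
ee_rot: [[-0.987, 0.162, 0.001], [0.162, 0.987, 0.001], [-0.001, 0.001, -1.0]]
wrist_force: [-0.1, 0.5, -1.2]
gripper_width: 0.687
gripper_force: 30.0
```

```bash
python3 -m jog '0 0 0 -2 0; 0 0 0 -0.8 0; 0 0 0 0 0'; python3 -m jog '0 1.5 -0.2 0 0; 0 0 0 0 0'; python3 -m jog '0 1 -0.2 0 0; 0 0 0 0 0'
```

```text
time_s: 28.32
tcp_pos: [0.5557, 0.084, 0.0458]
ee_rot: [[-0.987, 0.162, 0.0], [0.162, 0.987, 0.0], [-0.0, 0.0, -1.0]]
wrist_force: [-0.3, -0.2, -0.3]
gripper_width: 0.69
gripper_force: 30.0
time_s: 28.58
tcp_pos: [0.5575, 0.0838, 0.0458]
ee_rot: [[-0.987, 0.162, 0.0], [0.162, 0.987, 0.0], [-0.0, 0.0, -1.0]]
wrist_force: [-0.3, -1.0, -0.3]
gripper_width: 0.685
gripper_force: 30.0
time_s: 28.82
tcp_pos: [0.5578, 0.0837, 0.0458]
ee_rot: [[-0.987, 0.162, -0.001], [0.162, 0.987, -0.0], [0.001, -0.0, -1.0]]
wrist_force: [-2.5, 1.7, 1.9]
gripper_width: 0.687
gripper_force: 30.0
```

```bash
python3 -m jog '0 -0.5 0 0 0; 0.9 0 0 0 0; 0.9 0 0 0 0; 0.9 0 0 0 0;0.9 0 0 0 0'; python3 -m jog '1 0 0 25 0; 1 0 0 30 0; 1 0 0 26 0; 1 -2 -52 0 2; 1 -2 -53 0 2'; python3 -m jog '1 -2 -53 0 2; 1 -2 -53 0 2; 1 -2 -53 0 2; 1 -2 -53 0 2.4; 1 0 0 -20 0'; python3 -m jog '1 0 0 0 0; 1 0 0 0 0'
```

```text
time_s: 29.45
tcp_pos: [0.5578, 0.0835, 0.0457]
ee_rot: [[-0.987, 0.162, 0.0], [0.162, 0.987, -0.0], [-0.0, 0.0, -1.0]]
wrist_force: [-0.3, 0.7, 0.3]
gripper_width: 0.897
gripper_force: 0.0
time_s: 30.08
tcp_pos: [0.5539, -0.022, 0.1273]
ee_rot: [[-0.996, 0.09, 0.001], [0.09, 0.996, 0.0], [-0.001, 0.0, -1.0]]
wrist_force: [-0.3, -1.0, 0.2]
gripper_width: 1.0
gripper_force: 0.0
time_s: 30.7
tcp_pos: [0.5464, -0.2372, 0.1078]
ee_rot: [[-0.999, -0.049, 0.004], [-0.049, 0.999, -0.001], [-0.004, -0.001, -1.0]]
wrist_force: [-0.2, 0.4, -1.0]
gripper_width: 1.0
gripper_force: 0.0
time_s: 30.95
tcp_pos: [0.5461, -0.2331, 0.1072]
ee_rot: [[-0.998, -0.055, 0.0], [-0.055, 0.998, -0.0], [-0.0, -0.0, -1.0]]
wrist_force: [0.7, 0.4, 0.3]
gripper_width: 0.998
gripper_force: 0.0
```

```bash
python3 -m jog '1 -2 0 -35 0; 1 0 0 -30 0; 1 0 0 -17 0; 1 0 0 -4 0; 1 0 0 0 0'; python3 -m jog '0 0 0 0 0; 0 0 0 0 0; 0 0 0 0 0; 0 0 0 0 0; 0 0 0 0 0'; python3 -m jog '0 0 0 15 0; 0 0 0 40 0; 0 0 0 40 0; 0 0 0 10 0; 0 0 0 0 0'; python3 -m jog '0 -5 54 0 -2; 0 -5 54 0 -2; 0 -5 54 0 -2; 0 -5 54 0 -2; 0 -5 54 0 -2'; python3 -m jog '0 -6 54 0 -2.4; 0 0 0 0 0; 0 0 0 -20 0; 0 0 0 0 0; 0 0 0 0 0'
python3 - <<'E'
from h import *
s=r.sense();print(s['tcp_pos'])
c=cap('top','t9.png');d=cap('side','s9.png')
x=cv2.resize(c['pixels'][145:235,140:280,::-1],None,fx=4,fy=4)
y=cv2.resize(d['pixels'][150:240,215:275,::-1],None,fx=4,fy=4)
cv2.imwrite('pics/c9.png',np.hstack([x,y]))
E
```

```text
time_s: 31.58
tcp_pos: [0.5446, -0.2334, 0.0216]
ee_rot: [[-0.999, -0.055, 0.001], [-0.055, 0.999, -0.0], [-0.001, -0.001, -1.0]]
wrist_force: [0.0, -0.8, 0.6]
gripper_width: 1.0
gripper_force: 0.0
time_s: 32.2
tcp_pos: [0.5438, -0.2335, 0.0211]
ee_rot: [[-0.999, -0.054, 0.0], [-0.054, 0.999, -0.0], [-0.0, -0.0, -1.0]]
wrist_force: [0.5, -0.1, 1.4]
gripper_width: 0.692
gripper_force: 30.0
time_s: 32.83
tcp_pos: [0.5437, -0.2333, 0.1264]
ee_rot: [[-0.999, -0.054, 0.001], [-0.054, 0.999, 0.0], [-0.001, 0.0, -1.0]]
wrist_force: [0.0, 0.0, -1.2]
gripper_width: 0.684
gripper_force: 30.0
time_s: 33.45
tcp_pos: [0.5173, 0.0379, 0.1241]
ee_rot: [[-0.993, 0.122, -0.003], [0.122, 0.993, -0.001], [0.003, -0.001, -1.0]]
wrist_force: [0.5, -0.8, 0.3]
gripper_width: 0.688
gripper_force: 30.0
time_s: 34.08
tcp_pos: [0.5127, 0.0898, 0.1055]
ee_rot: [[-0.987, 0.163, -0.001], [0.163, 0.987, -0.001], [0.001, -0.001, -1.0]]
wrist_force: [-0.8, -0.0, -0.9]
gripper_width: 0.687
gripper_force: 30.0
[0.51268469 0.08981442 0.10548879]
```

View pics/c9.png

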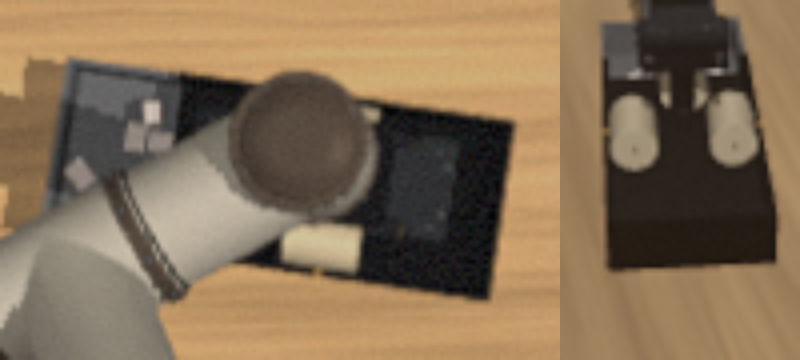

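Crop c9: the two outer ivories lie at the rims (crop 635,135 and 735,130) with a clear gap between them. I lower the middle one.

```bash
python3 -m jog '0 0 1 -25 0; 0 0 0 -15 0; 0 0 0 -8 0; 0 0 0 0 0'; python3 -m jog '0 0 0 -5 0; 0 0 0 -3 0; 0 0 0 -2 0; 0 0 0 0 0'; python3 -m jog '0 0 0 -1 0; 0 0 0 0 0'
```

```text
time_s: 34.67
tcp_pos: [0.5126, 0.0914, 0.0574]
ee_rot: [[-0.987, 0.162, -0.001], [0.162, 0.987, -0.001], [0.001, -0.001, -1.0]]
wrist_force: [0.1, 0.3, -1.7]
gripper_width: 0.69
gripper_force: 30.0
time_s: 35.17
tcp_pos: [0.5127, 0.0915, 0.0477]
ee_rot: [[-0.987, 0.162, -0.0], [0.162, 0.987, -0.0], [0.0, -0.0, -1.0]]
wrist_force: [-1.0, -0.3, -1.4]
gripper_width: 0.691
gripper_force: 30.0
time_s: 35.42
tcp_pos: [0.5127, 0.0915, 0.0467]
ee_rot: [[-0.987, 0.162, -0.0], [0.162, 0.987, -0.0], [0.0, -0.0, -1.0]]
wrist_force: [-0.6, 1.0, -1.3]
gripper_width: 0.688
gripper_force: 30.0
```

```bash
python3 -m jog '0 0 0 -1 0; 0 0 0 0 0; 0.9 0 0 0 0; 0.9 0 0 0 0; 0.9 0 0 0 0'; python3 -m jog '0.9 0 0 0 0; 1 0 0 25 0; 1 0 0 30 0; 1 0 0 26 0; 1 13 -53 0 2'; python3 -m jog '1 13 -54 0 2; 1 14 -54 0 2; 1 14 -54 0 2; 1 13 -54 0 2; 1 14 -54 0 2.4'; python3 -m jog '1 0 0 -20 0; 1 0 0 0 0; 1 0 0 0 0'
python3 - <<'E'
from h import *
s=r.sense();print(s['tcp_pos'])
c=cap('top','t10.png');d=cap('side','s10.png')
x=cv2.resize(c['pixels'][145:235,140:280,::-1],None,fx=4,fy=4)
y=cv2.resize(d['pixels'][150:240,215:275,::-1],None,fx=4,fy=4)
cv2.imwrite('pics/c10.png',np.hstack([x,y]))
E
```

```text
time_s: 36.05
tcp_pos: [0.5128, 0.0916, 0.0459]
ee_rot: [[-0.987, 0.162, 0.0], [0.162, 0.987, 0.0], [-0.0, 0.0, -1.0]]
wrist_force: [0.1, -0.1, 0.7]
gripper_width: 0.877
gripper_force: 0.0
time_s: 36.67
tcp_pos: [0.5277, 0.0407, 0.1295]
ee_rot: [[-0.993, 0.12, 0.006], [0.12, 0.993, 0.002], [-0.006, 0.003, -1.0]]
wrist_force: [1.0, -0.7, -0.1]
gripper_width: 0.997
gripper_force: 0.0
time_s: 37.3
tcp_pos: [0.5939, -0.2332, 0.1267]
ee_rot: [[-0.998, -0.055, 0.0], [-0.055, 0.998, 0.0], [-0.0, 0.0, -1.0]]
wrist_force: [0.6, 0.5, -0.4]
gripper_width: 1.001
gripper_force: 0.0
time_s: 37.67
tcp_pos: [0.5939, -0.231, 0.1072]
ee_rot: [[-0.998, -0.055, 0.0], [-0.055, 0.998, -0.0], [-0.0, -0.0, -1.0]]
wrist_force: [0.0, -0.1, -0.1]
gripper_width: 0.999
gripper_force: 0.0
[ 0.59394712 -0.23104528  0.10723928]
```

View pics/c10.png

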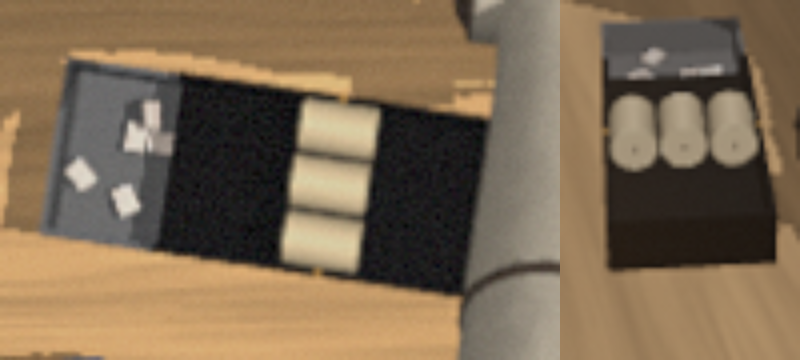

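Crop c10: three ivory candles lie side by side at the marks (crop 340,125; 330,182; 322,240), and all five chips are in the box. Now the green one.

```bash
python3 -m jog '1 0 0 -35 0; 1 0 0 -30 0; 1 0 0 -17 0; 1 0 0 -4 0; 1 0 0 0 0'; python3 -m jog '0 0 0 0 0; 0 0 0 0 0; 0 0 0 0 0; 0 0 0 0 0; 0 0 0 0 0'; python3 -m jog '0 0 0 15 0; 0 0 0 45 0; 0 0 0 45 0; 0 0 0 10 0; 0 0 0 0 0'; python3 -m jog '0 -10 53 0 -2; 0 -10 53 0 -2; 0 -10 53 0 -2; 0 -10 53 0 -2; 0 -9 53 0 -2'; python3 -m jog '0 -10 54 0 -2.4; 0 0 0 0 0; 0 0 0 -20 0; 0 0 0 -15 0; 0 0 0 0 0'; python3 -m jog '0 0 0 0 0'
```

```text
time_s: 38.4
tcp_pos: [0.5945, -0.2314, 0.0216]
ee_rot: [[-0.999, -0.054, 0.001], [-0.054, 0.999, -0.0], [-0.001, -0.001, -1.0]]
wrist_force: [-0.4, -0.2, 0.7]
gripper_width: 1.002
gripper_force: 0.0
time_s: 39.02
tcp_pos: [0.5939, -0.2316, 0.0212]
ee_rot: [[-0.999, -0.054, 0.001], [-0.054, 0.999, -0.0], [-0.001, -0.0, -1.0]]
wrist_force: [-0.2, -0.7, 2.6]
gripper_width: 0.684
gripper_force: 30.0
time_s: 39.65
tcp_pos: [0.5936, -0.2312, 0.1364]
ee_rot: [[-0.999, -0.054, 0.001], [-0.054, 0.999, 0.0], [-0.001, 0.0, -1.0]]
wrist_force: [-0.7, -0.4, -0.9]
gripper_width: 0.684
gripper_force: 30.0
time_s: 40.28
tcp_pos: [0.5429, 0.0349, 0.1338]
ee_rot: [[-0.993, 0.122, -0.004], [0.122, 0.993, -0.001], [0.004, -0.001, -1.0]]
wrist_force: [1.0, 0.1, -1.1]
gripper_width: 0.69
gripper_force: 30.0
time_s: 40.9
tcp_pos: [0.5334, 0.0863, 0.0986]
ee_rot: [[-0.987, 0.163, -0.005], [0.163, 0.987, -0.002], [0.004, -0.003, -1.0]]
wrist_force: [-0.4, 0.1, -1.0]
gripper_width: 0.69
gripper_force: 30.0
time_s: 41.02
tcp_pos: [0.535, 0.0871, 0.1008]
ee_rot: [[-0.987, 0.162, 0.0], [0.162, 0.987, -0.0], [-0.0, -0.0, -1.0]]
wrist_force: [-0.2, 0.3, -0.3]
gripper_width: 0.69
gripper_force: 30.0
```

```bash
python3 -m jog '0 0 0 -7 0; 0 0 0 -5 0; 0 0 0 -3 0; 0 0 0 0 0; 0 0 0 0 0'; python3 -m jog '0 0 0 -1.5 0; 0 0 0 0 0'; python3 -m jog '0 0 0 -1 0; 0 0 0 0 0'
```

```text
time_s: 41.65
tcp_pos: [0.5348, 0.0877, 0.0859]
ee_rot: [[-0.987, 0.162, 0.0], [0.162, 0.987, 0.0], [-0.0, 0.0, -1.0]]
wrist_force: [0.3, 0.6, -0.2]
gripper_width: 0.689
gripper_force: 30.0
time_s: 41.9
tcp_pos: [0.5347, 0.0876, 0.0842]
ee_rot: [[-0.987, 0.162, -0.0], [0.162, 0.987, -0.0], [0.0, -0.0, -1.0]]
wrist_force: [-0.1, -0.6, -1.2]
gripper_width: 0.684
gripper_force: 30.0
time_s: 42.15
tcp_pos: [0.5347, 0.0875, 0.0832]
ee_rot: [[-0.987, 0.162, -0.0], [0.162, 0.987, -0.0], [0.0, -0.0, -1.0]]
wrist_force: [0.2, -0.3, -1.0]
gripper_width: 0.687
gripper_force: 30.0
```

```bash
python3 -m jog '0 0 0 -0.8 0; 0 0 0 0 0'; python3 -m jog '0.8 0 0 0 0; 0.9 0 0 0 0; 0.9 0 0 0 0; 0.9 0 0 0 0'; python3 -m jog '1 0 0 25 0; 1 0 0 40 0; 1 0 0 40 0; 1 0 -60 0 0; 1 0 -60 0 0'; python3 -m jog '1 0 -60 0 0; 1 0 -60 0 0; 1 0 0 0 0; 1 0 0 0 0'
python3 - <<'E'
from h import *
c=cap('top','t11.png');d=cap('side','s11.png')
x=cv2.resize(c['pixels'][145:235,140:260,::-1],None,fx=3.4,fy=3.4)
y=cv2.resize(d['pixels'][150:300,215:315,::-1],None,fx=3.9,fy=3.9)
w=np.zeros((585,798,3),np.uint8);w[:306,:408]=x;w[:,408:]=y
cv2.imwrite('pics/c11.png',w)
E
```

```text
time_s: 42.4
tcp_pos: [0.5352, 0.0875, 0.0828]
ee_rot: [[-0.987, 0.162, 0.001], [0.162, 0.987, -0.0], [-0.001, 0.0, -1.0]]
wrist_force: [-0.1, -1.0, 1.9]
gripper_width: 0.682
gripper_force: 30.0
time_s: 42.9
tcp_pos: [0.5347, 0.0876, 0.0824]
ee_rot: [[-0.987, 0.162, -0.0], [0.162, 0.987, 0.0], [0.0, -0.0, -1.0]]
wrist_force: [0.3, -0.2, 0.5]
gripper_width: 0.893
gripper_force: 0.0
time_s: 43.52
tcp_pos: [0.5349, -0.033, 0.1882]
ee_rot: [[-0.987, 0.16, 0.002], [0.16, 0.987, 0.001], [-0.002, 0.001, -1.0]]
wrist_force: [0.3, 0.4, -0.5]
gripper_width: 1.003
gripper_force: 0.0
time_s: 44.02
tcp_pos: [0.5345, -0.1525, 0.1872]
ee_rot: [[-0.987, 0.163, -0.0], [0.163, 0.987, 0.0], [0.0, 0.0, -1.0]]
wrist_force: [0.3, 0.1, 0.0]
gripper_width: 0.998
gripper_force: 0.0
```

View pics/c11.png

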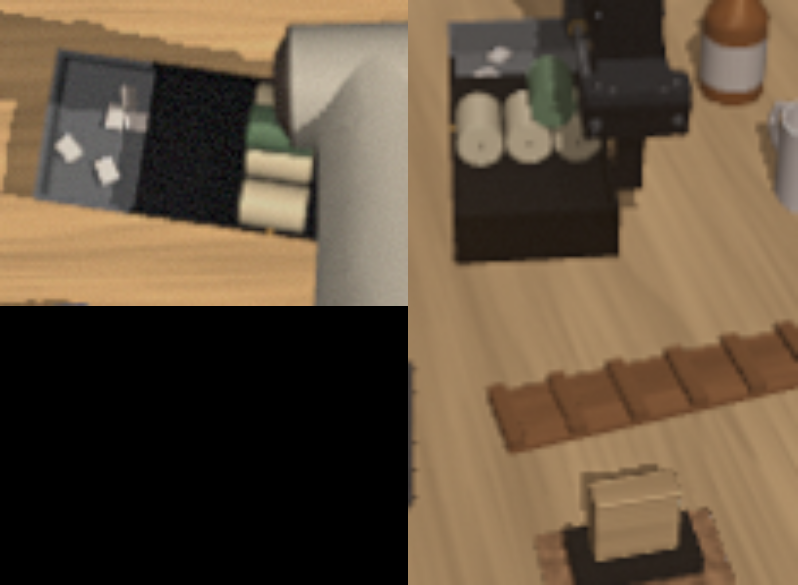

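Crop c11: the green candle (crop 548,90) is saddled between the middle and +x ivories. The chips are in the box, the scraper is upright on its pad and the rack is empty. Handing in.

```bash
python3 -c "
from station import r
print(r.finish_job())"
```

```text
the job is handed in; nothing more can be done
None
```

I handed the job in at about 44 s on the robot's clock: all five chips are in the catch box, the scraper is upright on its pad, and the three ivory candles lie across the tray with the one green candle saddled on them; no verdict came back.

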